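Shift the bench gearbox into third

ROBOT

A 6-joint arm with a two-finger parallel gripper is mounted at the origin on a cart in front of the work surface, level with it; the furniture and walls round the work are solid. World frame = base frame: x ahead of the robot, y to its left, z up, the work surface at z = 0. Lengths are in m, angles in rad, forces in N, time in s.
With the tool pointing down it reaches from about 0.2 to 0.875 m from the base axis. Payload 3.4 kg.
Tool frame: the origin (TCP) lies between the finger pads; the fingertips stand 25 mm ahead of it and the grasp point (between the pads) lies 6 mm ahead of it (r.nose_length is the z of the fingertips in the tool frame, in m); z points along the fingers, y is the line along which they close (so a half turn about z gives the same grasp; the last joint's range is limited). The gripper opens to 94 mm and grips with 3 to 60 N. Pads are 16 mm wide; open, the fingers measure 119 mm over their backs; the gripper's body (75 mm by 177 mm) begins 78 mm behind the grasp point.
Start: joints at [1.118, 0.276, 1.505, -0, 1.361, -0.121], TCP at [0.187, 0.544, 0.23] pointing down, gripper open.
Joint ranges: [-2.89, 2.89], [-0.75, 2.08], [0.22, 2.7], [-1.18, 4.32], [0.11, 2.71], [-2.7, 2.7]. Speed limits (rad/s): [2.57, 2.57, 3.14, 3.14, 3.14, 3.14].

INTERFACE

Orientations are given as a unit quaternion [w, x, y, z].
In Python, from plant import r, gripper_to, inverse_kinematics, vision, models, telemetry gives the robot as it stands. Calls block until the motion is done:
- r.move_to(position, orientation): joint-space move of the TCP to a pose.
- r.move_l(position, rot=None, vel=0.15, guard=None): straight line of the TCP; rot=None keeps the orientation; vel is the mean speed in m/s. With guard (N) it stops when the force on the tool has changed by that much, and returns True; else False.
- r.movej(angles): joint-space move.
- gripper_to(opening, f_grip=None): finger opening in m; f_grip is the grip in N (None keeps the last); returns when the fingers have stopped.
- r.hold(seconds).
- inverse_kinematics(position, orientation): joint angles nearest the present ones, or None.
- vision.snapshot(name): name is "scene" or "top"; returns the picture (400x640x3 uint8, red, green, blue); there is no depth.
- vision.get_calibration(name): a dict with "fx", "fy", "cx", "cy" (pixels), "D" ([k1, k2, p1, p2, k3] as OpenCV has them; the pictures are not rectified), "position" and "orientation" of the camera in the world. Camera axes: x right, y down, z forward; pixel columns grow to the right and rows downward; lengths in m; the calibration is good to about 2 mm. A picture is of the moment at which its call begins. get_calibration takes no time and is no camera call.
A pose or a line that the arm cannot do raises r.PlanningError and nothing moves.
- r.sign_off(): hands the job in; it is judged then, once.
Trained networks look in the newest picture that a camera, given by its name, has taken for a name from the list of things; names that differ only in an ending like _2 or _b are one class to them, and where a whole thing is asked for, a point or a joint stands for the part that bears it (a point fixed in the world has none). Each returns a list of dicts, best first, with "score" (0 to 1); they miss things now and then, are a little off and sometimes report something else, mostly with a low value. They report only what shows in the picture. A call takes as long as a camera call.
- models.boxes_of(thing, camera): "at" ([x, y, z] in m, in world coordinates, good to about 4 mm: the middle of the surface that is visible of it).
- models.regions_of(thing, camera): "pixels" (400x640 bool, what is visible of it).
- models.mark_of(thing, camera): "at" ([x, y, z] in m, in world coordinates, good to about 4 mm: a listed point, or the origin of a listed thing).
Readings, each from a call of its own:
- telemetry.current_t(): time.
- telemetry.current_joints(): joint angles.
- telemetry.current_dq(): joint speeds.
- telemetry.current_joint_efforts(): joint torques, N m.
- telemetry.current_ee_pos(): TCP position.
- telemetry.current_tool_rot(): TCP orientation.
- telemetry.current_wrist_force(): force on the tool from outside, world axes, zero at the start.
- telemetry.current_torque(): the same for the moment, N m.
- telemetry.current_opening(): finger opening in m.
- telemetry.current_finger_force(): force on a finger pad.
Only numpy, scipy, OpenCV 4.12 (cv2) and the standard library are available. Lean on these libraries where they do the work, as an engineer would, in place of code of your own. Each camera call takes 0.05 s, during which the arm holds its last target. There are 200 camera calls.

TASK

Shift the gearbox on the bench into third gear: with the outside of the closed fingers, push the black-knobbed lever to the middle (neutral) of its left-hand leg, across the gate to the right, then forward, away from the robot, fully home in the slot marked with three red dots. Push gently, never take the lever between the fingers, do not run it into fourth (the right-hand slot nearer the robot), and leave it there with the loose things around the gearbox undisturbed.

Things in the scene. Friction and masses are not known exactly. Their poses are not given: they have to be found in the camera images.
- gearbox: green gearbox bolted to the bench, housing 152 x 140 mm on a grey foot 200 x 180 mm, aluminium gate plate with its top 100 mm above the bench; turned by up to 0.4 rad. Origin: centre of its underside; x forward (away from the robot), y to its left, z up. An output shaft sticks out to 108 mm on its right (-y), 50 mm high
- gate_centre (a point): centre of the H gate on top of the plate. Left and right legs run along the gearbox's x at y = +22 and -22 mm, joined by the neutral channel along y at x = 0. Slots 17 mm wide, corners rounded. First (one red dot) is left forward, second (two) left rear, third (three) right forward, fourth (four) right rear
- third_slot (a point): where the stem's centre stands at the plate's top when the lever is home in third: 25 mm forward and 22 mm right of gate_centre
- knob (a point): centre of the lever's black pear-shaped knob, 40 mm across here, ending 20 mm above and 30 mm below. Pivot: 30 mm above the bench at the gearbox's x = y = 0; knob 140 mm from it: 170 mm above the bench upright, 157 mm in a slot's end; travel from upright 41 mm sideways, 44 mm fore and aft. Pushing takes 2 to 5 N; it stays where it is left; firm end stops
- neck (a point): point on the lever's axis 30 mm below the knob's centre, at the bottom of the pear; below it is the bare stem, 10 mm thick
- cross (a joint): lever's sideways angle, rad: -0.30 left leg, +0.30 right leg (stops); play in a leg lets it stand up to 0.03 further in. It can change from leg to leg only with shift within about 0.06 of 0; rounded corners guide the lever in when it is a little farther off
- shift (a joint): lever's fore-and-aft angle, rad: 0 neutral, +0.32 fully forward (first, third), -0.32 fully back (second, fourth). At the start the lever is in the left leg, anywhere from fully back to fully forward
- brass_bush: loose brass bush, 38 mm across, 30 mm high, left of the gearbox, to be left alone; origin: centre of its underside
- big_nut: loose grey hexagon nut, 30 x 34 x 16 mm, right of the gearbox, to be left alone; origin: centre of its underside
- shaft_part: loose steel stepped shaft, standing, 40 mm across, 85 mm high, right of the gearbox, to be left alone; origin: centre of its underside
- green_driver: loose screwdriver with green handle, 190 mm long, 28 mm high, left of the gearbox, to be left alone; origin: centre of its underside, y along it

How it is judged:
By the outcome, as a careful person would: the job done as asked, in the order asked, and still so for the second after the job is handed in, with the robot touching nothing.
It also fails if it takes over 48 s, if anything falls off the work surface, if the arm or the gripper's body presses on something with over 40 N, if the wrist force passes 120 N, or if a joint passes its speed limit or range.

## Working session

There is one attempt and no reset: what is moved stays moved. The work goes in short steps, each a Python script; the robot and the scene stay as the last script left them, time stands still between calls to the robot, and variables do not carry over. Pictures are saved under pics/ and viewed, at most 10 in all, crops included, and the job is handed in when it is done.

```bash
mkdir -p pics; ls
python3 - <<'E'
from plant import r, vision, models, telemetry
import cv2, numpy as np
for c in ("scene","top"):
    im=vision.snapshot(c); cv2.imwrite(f"pics/a_{c}.png",im[:,:,::-1])
    k=vision.get_calibration(c); print(c,np.round(k["position"],3),np.round(k["orientation"],3),k["fx"])
    for n in ("gearbox","gate_centre","third_slot","knob","neck","brass_bush","big_nut","shaft_part","green_driver"):
        print(n,[(np.round(d["at"],3).tolist(),round(d["score"],2)) for d in models.mark_of(n,c)[:2]])
print(telemetry.current_t(), r.nose_length, telemetry.current_tool_rot())
E
```

```text
pics
scene [-0.007 -0.569  0.969] [-0.374  0.863 -0.311  0.138] 504.02314662647757
gearbox [([0.528, -0.017, -0.001], 0.94)]
gate_centre [([0.524, -0.023, 0.103], 0.93), ([0.48, -0.172, 0.0], 0.43)]
third_slot [([0.551, -0.041, 0.101], 0.77)]
knob [([0.544, 0.019, 0.161], 0.76)]
neck [([0.541, 0.016, 0.133], 0.68)]
brass_bush [([0.556, 0.129, -0.002], 0.68)]
big_nut [([0.479, -0.171, -0.001], 0.55)]
shaft_part [([0.571, -0.192, -0.001], 0.92), ([0.53, -0.02, 0.105], 0.73)]
green_driver [([0.468, 0.244, 0.002], 0.9)]
top [0.446 0.101 1.147] [ 0.043 -0.705  0.706 -0.052] 422.8155954200612
gearbox [([0.529, -0.018, 0.002], 0.71), ([0.527, -0.019, 0.1], 0.53)]
gate_centre [([0.527, -0.02, 0.097], 0.95)]
third_slot [([0.556, -0.047, 0.105], 0.88), ([0.478, -0.173, 0.001], 0.57)]
knob [([0.544, 0.023, 0.159], 0.74), ([0.555, 0.131, 0.002], 0.67)]
neck [([0.54, 0.011, 0.133], 0.6)]
brass_bush []
big_nut [([0.477, -0.172, 0.001], 0.6)]
shaft_part [([0.572, -0.19, 0.002], 0.81)]
green_driver [([0.473, 0.24, -0.006], 0.83)]
1.0 0.025 [1.69239849e-05 1.65115048e-01 9.86274309e-01 8.79118881e-05]
```

Run:
```python
import cv2
a=cv2.imread("pics/a_top.png"); s=cv2.imread("pics/a_scene.png")
from plant import vision
import numpy as np
from scipy.spatial.transform import Rotation as R
def proj(c,p):
    k=vision.get_calibration(c); q=k["orientation"]; M=R.from_quat([q[1],q[2],q[3],q[0]]).as_matrix()
    K=np.array([[k["fx"],0,k["cx"]],[0,k["fy"],k["cy"]],[0,0,1.]])
    pc=M.T@(np.array(p)-k["position"]); return cv2.projectPoints(pc.reshape(1,3),np.zeros(3),np.zeros(3),K,np.array(k["D"]))[0].ravel()
for c,im in (("top",a),("scene",s)):
    u,v=np.int32(proj(c,[.528,-.02,.1])); print(c,u,v)
    w=im[max(0,v-75):v+75,max(0,u-100):u+100]; cv2.imwrite(f"pics/b_{c}.png",cv2.resize(w,None,fx=4,fy=4,interpolation=cv2.INTER_CUBIC)); print(max(0,v-75),max(0,u-100))
```

```text
top 354 229
154 254
scene 342 247
172 242
```

View pics/b_top.png

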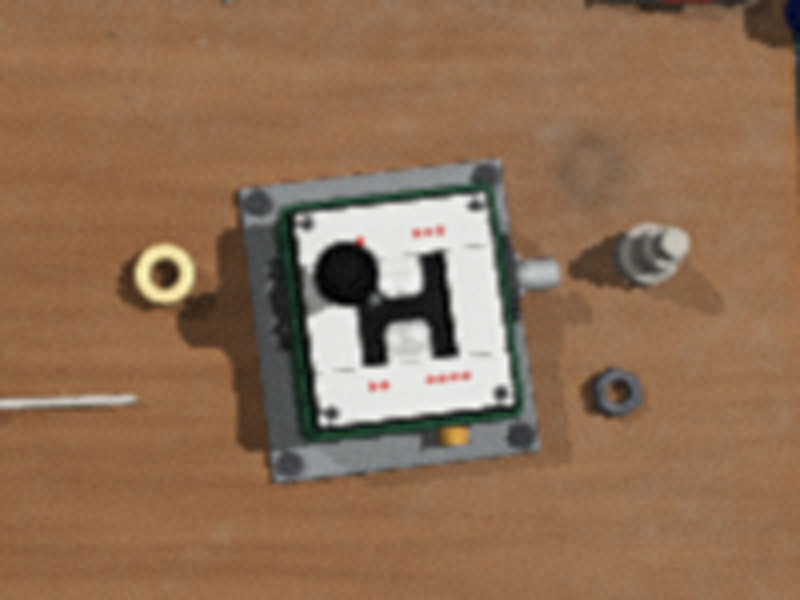

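View pics/a_scene.png

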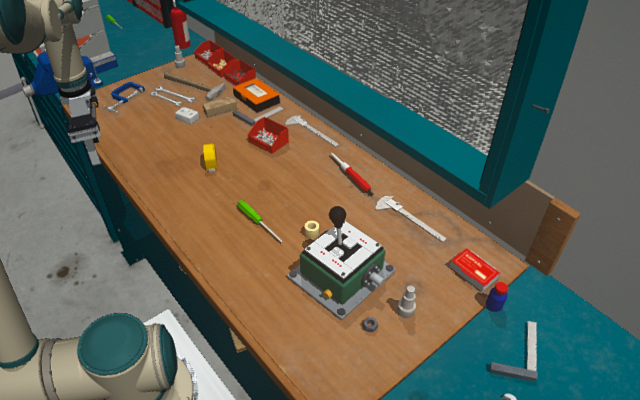

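The top crop shows the knob at about (346,272), in the left leg and forward towards first. The H gate is clear, with its right leg running from (434,255) to (445,357). The scene view confirms that the bush, driver, nut and shaft stand clear of the gearbox.

```bash
cat > h.py <<'E'
from plant import r, gripper_to, inverse_kinematics, vision, models, telemetry as T
import cv2, numpy as np
from scipy.spatial.transform import Rotation as R
def cam(c):
    k=vision.get_calibration(c); q=k["orientation"]; M=R.from_quat([q[1],q[2],q[3],q[0]]).as_matrix()
    return M,np.array(k["position"]),np.array([[k["fx"],0,k["cx"]],[0,k["fy"],k["cy"]],[0,0,1.]]),np.array(k["D"])
def unproj(c,uv,z):
    M,p,K,D=cam(c); n=cv2.undistortPoints(np.float64(uv).reshape(-1,1,2),K,D).reshape(-1,2)
    d=np.c_[n,np.ones(len(n))]@M.T; return p+d*((z-p[2])/d[:,2])[:,None]
E
python3 - <<'E'
from h import *
def P(l): return (np.array(l)-1.5)/4+[254,154]
c=unproj("top",P([(296,213),(487,192),(515,408),(320,428)]),.1); print("plate",c.round(4),c.mean(0).round(4))
f=unproj("top",P([(238,190),(498,160),(538,450),(275,480)]),.01); print("foot",f.round(4),f.mean(0).round(4))
l=unproj("top",P([(434,255),(445,357)]),.1); print("leg",l.round(4),l.mean(0))
for q in (c,f):
    e=(q[0]-q[3])+(q[1]-q[2]); g=(q[0]-q[1])+(q[3]-q[2]); print(np.arctan2(e[1],e[0]),np.arctan2(-g[0],g[1]),np.linalg.norm(e)/2,np.linalg.norm(g)/2)
k=unproj("top",P([(346,272)]),.162)[0]; print("knob",k)
yaw=np.arctan2(e[1],e[0]);
E
```

```text
plate [[ 0.5854  0.0472  0.1   ]
 [ 0.5986 -0.0727  0.1   ]
 [ 0.464  -0.087   0.1   ]
 [ 0.4521  0.0335  0.1   ]] [ 0.525  -0.0197  0.1   ]
foot [[ 0.6132  0.0819  0.01  ]
 [ 0.6338 -0.0957  0.01  ]
 [ 0.4376 -0.1179  0.01  ]
 [ 0.4184  0.0579  0.01  ]] [ 0.5257 -0.0184  0.01  ]
leg [[ 0.5589 -0.0386  0.1   ]
 [ 0.4955 -0.0443  0.1   ]] [ 0.52718751 -0.04147068  0.1       ]
0.10428337411010558 0.1036980415694675 0.13466750720233028 0.12085975586982294
0.11766184133252959 0.11194438621773231 0.19681936223553384 0.17782597780922962
knob [0.54229003 0.02141084 0.162     ]
```

```bash
cat >> h.py <<'E'
G=np.array([.526,-.0195]); YAW=.108; C,S=np.cos(YAW),np.sin(YAW); A=np.array([[C,-S],[S,C]])
def w(x,y,z): return list(G+A@[x,y])+[z]
def g(p): return np.append(A.T@(np.array(p[:2])-G),p[2])
def quat():
    M=np.array([[-C,S,0],[-S,-C,0],[0,0,-1.]]).copy()
    M=np.column_stack([[-C,-S,0],[-S,C,0],[0,0,-1]]); q=R.from_matrix(M).as_quat(); return [q[3],q[0],q[1],q[2]]
def look(name=None):
    for c in ("scene","top"):
        im=vision.snapshot(c)
        for n in ("knob","neck"):
            print(c,n,[(g(d["at"]).round(4).tolist(),round(d["score"],2)) for d in models.mark_of(n,c)[:2]])
        if name: cv2.imwrite(f"pics/{name}_{c}.png",im[:,:,::-1])
def go(x,y,z,vel=.15,guard=None):
    s=r.move_l(w(x,y,z),vel=vel,guard=guard)
    print(s,g(T.current_ee_pos()).round(4),"F",(A.T@np.array(T.current_wrist_force())[:2]).round(2),"t",round(T.current_t(),2)); return s
E
python3 - <<'E'
from h import *
gripper_to(0,20); print(T.current_opening())
r.move_to(w(.064,.04,.27),quat()); print(T.current_joints(),g(T.current_ee_pos()))
go(.064,.04,.163,.1,8)
if not go(.028,.04,.163,.04,12): look("c")
E
```

```text
0.00037603254673689723
[-7.11497302e-02  2.73703649e-01  1.41065344e+00  4.22324730e-04
  1.45731193e+00 -1.75103544e+00] [0.06397307 0.04086524 0.26999666]
False [0.0645 0.0399 0.1637] F [-0.36 -0.32] t 5.96
False [0.0276 0.0399 0.1627] F [2.02 0.26] t 7.01
scene knob [([0.001, 0.0322, 0.1374], 0.6), ([-0.0019, 0.0382, 0.1645], 0.58)]
scene neck []
top knob [([-0.0044, 0.0423, 0.1627], 0.44), ([0.0269, -0.025, 0.1041], 0.29)]
top neck [([-0.0666, -0.1482, 0.0052], 0.26)]
```

Run:
```python
from h import *
go(.04,.04,.163); go(.045,.04,.235,.2); go(0,.092,.235,.2); look("d")
im=cv2.imread("pics/d_top.png")[154:304,254:454]; cv2.imwrite("pics/d.png",cv2.resize(im,None,fx=4,fy=4))
```

```text
False [0.0395 0.0401 0.1624] F [ 0.02 -0.41] t 7.56
False [0.0441 0.0401 0.2345] F [-0.45  0.25] t 8.07
False [-1.000e-04  9.190e-02  2.344e-01] F [0.15 0.4 ] t 8.56
scene knob [([0.0016, 0.0377, 0.1658], 0.87)]
scene neck [([0.0003, 0.0327, 0.1355], 0.61)]
top knob []
top neck []
```

View pics/d.png

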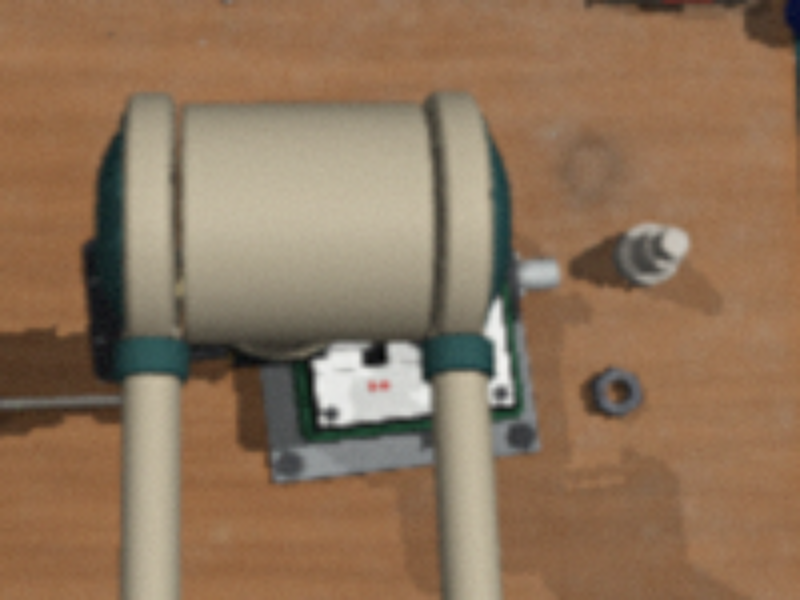

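The arm blocks the top view, but the scene camera puts the knob at about x=0.001, which is neutral. Next I push across.

Run:
```python
from h import *
go(0,.092,.163,.15,8)
s=go(-.0,-.010,.163,.05,11)
look("e")
```

```text
False [0.0006 0.0919 0.1635] F [-0.01 -0.55] t 9.49
False [-0.0006 -0.0088  0.1625] F [0.56 5.12] t 11.68
scene knob [([0.0026, -0.0428, 0.1632], 0.72)]
scene neck [([0.0, -0.0323, 0.1328], 0.68)]
top knob []
top neck []
```

Run:
```python
from h import *
go(0,.008,.163); go(0,.01,.235,.2); go(-.046,-.041,.235,.2); look()
go(-.046,-.041,.163,.15,8)
go(.012,-.041,.163,.05,11); go(.022,-.041,.163,.02,9)
look("f")
```

```text
False [1.000e-04 7.500e-03 1.634e-01] F [-1.27  0.01] t 12.25
False [-2.000e-04  9.400e-03  2.348e-01] F [0.93 0.12] t 12.76
False [-0.0462 -0.0409  0.2341] F [0.33 0.47] t 13.25
scene knob [([0.0008, -0.0457, 0.1645], 0.65)]
scene neck [([0.0025, -0.0322, 0.1344], 0.7)]
top knob []
top neck [([0.0264, -0.0279, 0.1038], 0.6), ([0.0019, -0.034, 0.1373], 0.51)]
False [-0.0455 -0.0411  0.1634] F [ 0.11 -0.68] t 14.18
False [ 0.0119 -0.041   0.163 ] F [-2.02  0.16] t 15.49
False [ 0.0194 -0.0408  0.1625] F [-8.22  0.42] t 16.14
scene knob [([0.0478, -0.0408, 0.1589], 0.46)]
scene neck [([0.0373, -0.031, 0.1292], 0.71)]
top knob [([0.042, -0.0403, 0.1569], 0.59)]
top neck [([0.036, -0.0316, 0.1284], 0.53)]
```

View pics/f_scene.png

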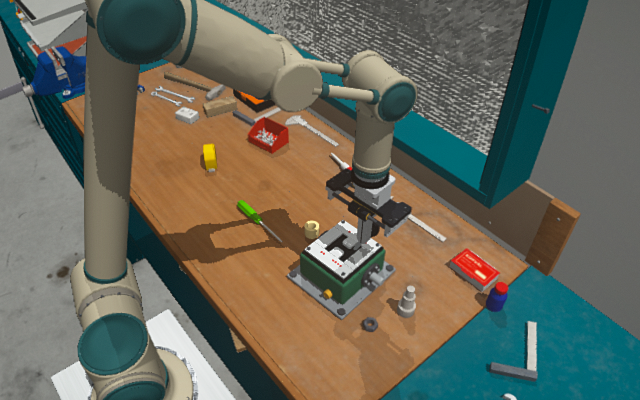

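The scene shows the fingers behind the knob with the lever forward in the right-hand slot. The force has risen to 8 N, so it is against the end stop. I'll retreat and check.

Run:
```python
from h import *
go(-.01,-.041,.163,.08); go(-.02,-.041,.25,.2); go(-.2,.15,.28,.3); look("i")
im=cv2.imread("pics/i_top.png")[154:304,254:454]; cv2.imwrite("pics/i.png",cv2.resize(im,None,fx=4,fy=4))
```

```text
False [-0.0092 -0.0413  0.1636] F [ 0.71 -0.12] t 16.99
False [-0.02   -0.0409  0.2494] F [-1.06 -0.33] t 17.58
False [-0.1996  0.1496  0.2796] F [-0.87  0.3 ] t 18.62
scene knob [([0.0457, -0.044, 0.1575], 0.68)]
scene neck []
top knob [([0.0439, -0.039, 0.153], 0.83)]
top neck [([0.0353, -0.0308, 0.1294], 0.6)]
```

View pics/i.png

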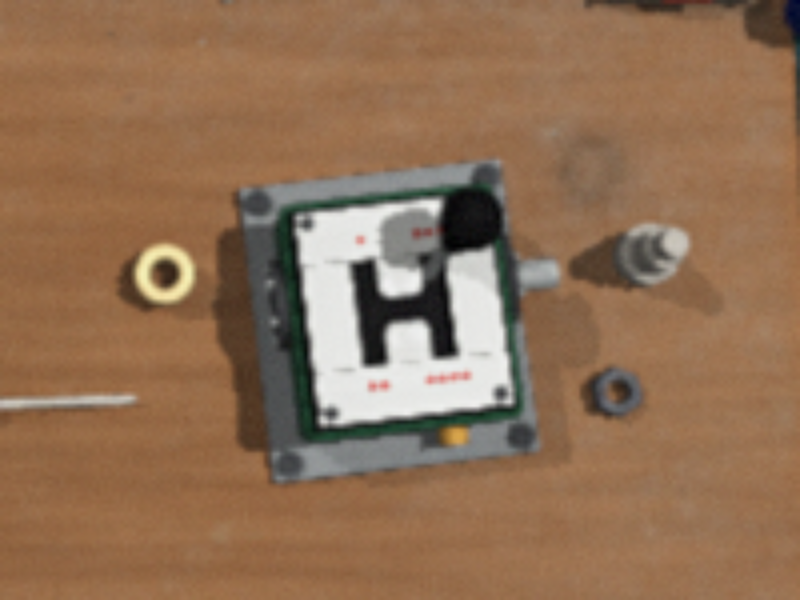

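The knob is at about (471,218), fully forward in the right-hand slot. The loose parts in view stand exactly where they were.

```bash
python3 -c "
from h import *
print(r.sign_off())"
```

```text
the job is handed in; nothing more can be done
None
```

The lever is fully home in third (pushed to neutral, across, then forward to the stop, about 8 N at most), the loose parts look undisturbed, and the job was handed in at about 19 s with the arm clear.

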